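# Fit the matching spacer bar in the sloping bracket and clamp it

### The arm

A 6-joint arm with a two-finger parallel gripper is mounted at the origin on a cart in front of the work surface, level with it; the furniture and walls round the work are solid. World frame = base frame: x ahead of the robot, y to its left, z up, the work surface at z = 0. Lengths are in m, angles in rad, forces in N, time in s.
With the tool pointing down it reaches from about 0.15 to 0.775 m from the base axis. Payload 6.1 kg.
Tool frame: the origin (TCP) lies at the very end of the fingers, on their centre line; the grasp point (between the pads) lies 19 mm behind it; z points along the fingers, y is the line along which they close (so a half turn about z gives the same grasp; the last joint's range is limited). The gripper opens to 85 mm and grips with 20 to 120 N. Pads are 22 mm wide; open, the fingers measure 114 mm over their backs; the gripper's body (76 mm by 85 mm) begins 54 mm behind the grasp point. The pads swing forward as they close: fully open they stand 13 mm farther back than shut.
Start: joints at [1.306, 0.126, -0.04, 1.405, 0, 1.571], TCP at [0.137, 0.507, 0.231] pointing down, gripper open.
Joint ranges: [-2.72, 2.72], [-0.95, 1.95], [-1.27, 1.35], [-1.78, 2.02], [-1.46, 1.47], [-3.14, 3.14]. Speed limits (rad/s): [2.39, 2.39, 3.01, 3.14, 3.14, 3.14].

### API

Orientations are given as a 3x3 rotation matrix whose columns are the frame's x, y, z axes.
In Python, from rig import state, capture, close_job gives the robot as it stands.
- The arm moves only by the tool play_rows, never from a script. Its argument "steps" is a list of rows, each an object of numbers: "ax", "ay", "az": the turn, a rotation vector about the world's x, y, z in rad; "x", "y", "z": the shift along the world's x, y, z in cm; "jaw": the finger opening in cm, from 0 to 8.54. A call has 1 to 20 rows; each row shifts and turns the commanded pose from where the row before left it; what a row does not reach is not made up. A row lasts 1/8 s, in which the tool goes at most 62.5 mm and 10.7 degrees, less where a joint would pass 70% of its speed; a pose out of reach is approached as far as the arm can. A call is refused whole if a number of a shift passes 6.25 or a number of a turn 0.188, either way. A call with a gripper value outside its range is refused whole. The fingers move at their own pace and stop on an object; "newtons" is the grip in N (left out, the last holds). Time passes only in rows, so rows that do not move let the fingers close. It gives the time, the measured TCP pose, the force, the opening and the grip force at its end, in the units of the state.
- state(): the state, without advancing time (a new reading comes with each control period).
- capture(name): name is "scene" or "top" or "wrist"; returns a dict with "pixels" (420x560x3 uint8, red, green, blue), "fx", "fy", "cx", "cy" (pixels), "eye" and "rotation" of the camera in the world; the wrist camera has in their place "T_tool_cam" (4x4, takes a point from camera to tool coordinates, whose origin is the TCP and whose axes are the flange's). Camera axes: x right, y down, z forward; pixel columns grow to the right and rows downward; lengths in m; the calibration is good to about 2 mm. A picture is of the moment at which its call begins: read the wrist's pose just before it. There is no depth.
- close_job(): hands the job in; it is judged then, once.
The state is a dict: "time": time; "q": joint angles; "qvel": joint speeds; "tau": joint torques, N m; "tcp_pos": TCP position; "tcp_rot": TCP orientation; "force": force on the tool from outside, world axes, zero at the start; "moment": the same for the moment, N m; "opening": finger opening in m; "finger_force": force on a finger pad.
Only numpy, scipy, OpenCV 4.12 (cv2) and the standard library are available. Lean on these libraries where they do the work, as an engineer would, in place of code of your own. Each camera call takes 0.05 s, during which the arm holds its last target. There are 200 camera calls.

### The job

Three look-alike metal spacer bars lie on the bench: pick the one whose length just fills the nest between the two end stops of the sloping bracket and lay it flat on the nest's floor, between its pins and stops, and let go of it. Then turn the two captive clamp knobs clockwise to their end stops, the left one first and then the right one, so that their toes lie over the ends of the bar. Leave the other two bars, the bottle, the dish and the timer where they are.

Things in the scene. Friction and masses are not known exactly. Their poses are not given: they have to be found in the camera images.
- bar_a: one of three plain steel-grey spacer bars, look-alikes but for their length: 74 mm long, 26 mm wide, 24 mm high, about 120 g, two dark screw holes in its top. Origin: centre of the underside; x along its length, z up. Starts lying on the bench, holes up.
- bar_b: one of three plain steel-grey spacer bars, look-alikes but for their length: 58 mm long, 26 mm wide, 24 mm high, about 95 g, two dark screw holes in its top. Origin: centre of the underside; x along its length, z up. Starts lying on the bench, holes up.
- bar_c: one of three plain steel-grey spacer bars, look-alikes but for their length: 90 mm long, 26 mm wide, 24 mm high, about 145 g, two dark screw holes in its top. Origin: centre of the underside; x along its length, z up. Starts lying on the bench, holes up.
- stand: the sloping bracket, fixed: foot 104 x 180 mm on the bench, carrying a grey bed plate (100 x 176 x 12 mm) that slopes at 25 degrees and faces the robot; its upper edge is 81 mm high. Origin: centre of the foot's underside; y to the left, z up.
- nest (a point): centre of the nest's floor on the bed, 60 mm above the bench. x up the slope, y left along the nest, z out along the bed's normal. Two end stops (10 mm high, 24 mm along x) leave 80 mm between them along y; four pointed pins (6 mm thick, 11 mm high) at x +-18.5, y +-29 mm leave 31 mm between them along x. The bar lies with its length along y.
- knob_left (a point): middle of the left clamp's black wing knob (40 mm along x, 12 mm thick along y, 26 mm high along z), 50 mm above the bed, 66 mm from the nest's centre. z: turning axis, the bed's outward normal. Below the wing a steel toe (14 mm wide, from 24 to 18 mm below this point) reaches 40 mm from the axis along +x of this point; at the start it points about up the slope.
- knob_right (a point): middle of the right clamp's black wing knob (40 mm along x, 12 mm thick along y, 26 mm high along z), 50 mm above the bed, 66 mm from the nest's centre. z: turning axis, the bed's outward normal. Below the wing a steel toe (14 mm wide, from 24 to 18 mm below this point) reaches 40 mm from the axis along -x of this point; at the start it points about down the slope.
- clamp_left (a joint): turn of the left clamp, rad: 0 = toe pointing up the slope (open), 1.571 = end stop, toe over the left end of the nest; grows clockwise seen from above the bed. Stays where it is left.
- clamp_right (a joint): turn of the right clamp, rad: 0 = toe pointing down the slope (open), 1.571 = end stop, toe over the right end of the nest; grows clockwise seen from above the bed. Stays where it is left.
- dye_bottle: small brown bottle, 40 mm across, 82 mm high; origin: centre of the underside. Bystander.
- dish: flat lidded dish, 58 mm across, 14 mm high; origin: centre of the underside. Bystander.
- timer: flat white timer, 58 x 66 x 19 mm; origin: centre of the underside. Bystander.
Not all that is in view belongs to the job. Leave any blue or green look-alike of the bar_a alone.

How it is judged:
On the way, in this order (a step that is already met when the one before it is completed fails the run):
1. the matching (74 mm) bar lies seated in the nest and is let go (x of bar_a in the frame of nest between -0.0045 and 0.0045 m and y of bar_a in the frame of nest between -0.005 and 0.005 m and z of bar_a in the frame of nest between -0.003 and 0.003 m and angle between the x axis of bar_a and the y axis of nest, either way round below 0.14 rad and angle between the z axis of bar_a and the z axis of nest, either way round below 0.07 rad and contact force between the fingers and bar_a below 0.2 N and linear speed of bar_a below 0.01 m/s), for 0.2 s.
2. the left clamp is at its end stop (value of joint clamp_left above 1.47 rad), for 0.2 s.
3. the right clamp is at its end stop (value of joint clamp_right above 1.47 rad), for 0.2 s.
At the end, for the whole second after the job is handed in: The 74 mm bar rests in the nest: height within 3 mm, flat to 4 deg, 4.5 mm across, 5 mm along, length to 8 deg; both clamps past 1.47 rad (6 deg from the stop); the other two bars, bottle, dish and timer within 30 mm of their starts (x of bar_a in the frame of nest between -0.0045 and 0.0045 m and y of bar_a in the frame of nest between -0.005 and 0.005 m and z of bar_a in the frame of nest between -0.003 and 0.003 m and angle between the x axis of bar_a and the y axis of nest, either way round below 0.14 rad and angle between the z axis of bar_a and the z axis of nest, either way round below 0.07 rad and value of joint each of clamp_left, clamp_right above 1.47 rad and linear speed of bar_a below 0.01 m/s and distance of each of bar_b, bar_c, dye_bottle, dish, timer from where it was at the start of the episode below 0.03 m); the robot touches nothing.
It fails at once if a wrong bar, the bottle, the dish or the timer is moved more than 30 mm (distance of any of bar_b, bar_c, dye_bottle, dish, timer from where it was at the start of the episode above 0.03 m).
It also fails if it takes over 67 s, if anything falls off the work surface, if the arm or the gripper's body presses on something with over 40 N, if the wrist force passes 120 N, or if a joint passes its speed limit or range.

## Working session

There is one attempt and no reset: what is moved stays moved. The work goes in short steps, Python scripts to look and compute and a tool call to move; the robot and the scene stay as the last step left them, time stands still between calls to the robot, and variables do not carry over. Pictures are saved under pics/ and viewed, at most 10 in all, crops included, and the job is handed in when it is done.

Besides the shell and the picture viewer there is one more tool, called after ">>>" as name([rows], argument=value, ...), one row to a line, values as JSON. play_rows: Moves the arm, as the interface text tells. Its arguments: {"type":"object","properties":{"steps":{"type":"array"},"newtons":{"type":"number"}},"required":["steps"]}

```bash
mkdir -p pics; ls
python3 - <<'E'
from rig import state,capture
import cv2,numpy as np,pickle
s=state();print({k:np.round(v,4).tolist() for k,v in s.items()})
for n in("scene","top"):
    c=capture(n);cv2.imwrite(f"pics/{n}0.png",c["pixels"][:,:,::-1]);pickle.dump(c,open(n+"0.pkl","wb"))
    print(n,{k:np.round(c[k],4).tolist() for k in c if k!="pixels"})
E
```

```text
pics
{'time': 0.0, 'q': [1.306, 0.1264, -0.0406, 1.4054, -0.0, 1.5708], 'qvel': [-0.0005, -0.0004, -0.0, -0.0014, 0.0011, 0.0009], 'tau': [-0.0017, -43.5907, 35.2927, 0.0172, 0.0, 0.0], 'tcp_pos': [0.1373, 0.5063, 0.2305], 'tcp_rot': [[-0.9651, 0.2617, -0.0004], [0.2617, 0.9651, -0.0016], [-0.0, -0.0016, -1.0]], 'force': [0.193, 0.4071, 0.2988], 'moment': [0.0491, 0.015, 0.0018], 'finger_force': 0.0, 'opening': 0.0856}
scene {'fx': 507.8627, 'fy': 507.8627, 'cx': 278.4725, 'cy': 205.6468, 'eye': [-0.0198, -0.4184, 0.879], 'rotation': [[0.5335, -0.6484, 0.5432], [-0.8458, -0.4078, 0.3439], [-0.0014, -0.6429, -0.766]]}
top {'fx': 414.5923, 'fy': 414.5923, 'cx': 282.807, 'cy': 203.8844, 'eye': [0.4332, -0.0602, 0.9925], 'rotation': [[0.0168, -0.9945, 0.1031], [-0.9998, -0.0161, 0.0081], [-0.0064, -0.1033, -0.9946]]}
```

View pics/scene0.png

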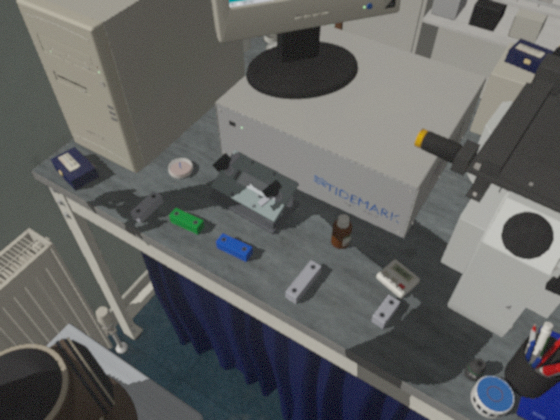

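View pics/top0.png

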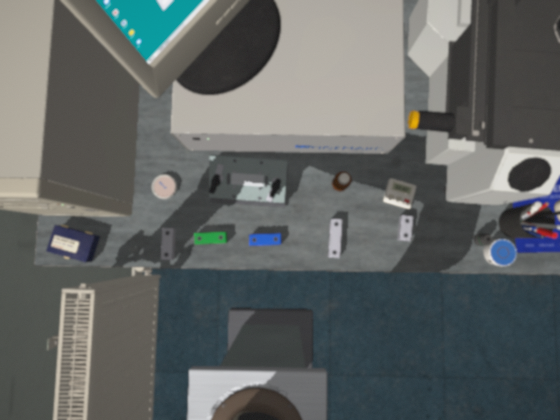

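Candidates in the top view: dark grey bar (168,243, about 33 px long), light grey bar (335,238, about 41 px) and short grey bar (406,228, about 27 px). Green (210,238) and blue (264,239) are decoys. The stand is at (250,180), with knobs at about (215,183) and (277,187). The dark bar is the mid-length one, so probably bar_a. I'll measure it in an enlarged crop.

Run:
```python
import cv2,numpy as np
t=cv2.imread("pics/top0.png")
a=t[145:215,195:305];b=t[220:270,145:225]; d=t[210:265,320:420]
A=cv2.resize(a,None,fx=5,fy=5,interpolation=2)
A=np.clip(A*1.6,0,255).astype(np.uint8)
B=np.clip(cv2.resize(b,None,fx=5,fy=5,interpolation=2)*1.8,0,255).astype(np.uint8)
D=cv2.resize(d,None,fx=4,fy=4,interpolation=2)
o=np.zeros((600,800,3),np.uint8);o[:350,:550]=A;o[350:600,:400]=B;o[360:580,400:800]=D
cv2.imwrite("pics/crop1.png",o)
```

```text
(no output)
```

View pics/crop1.png

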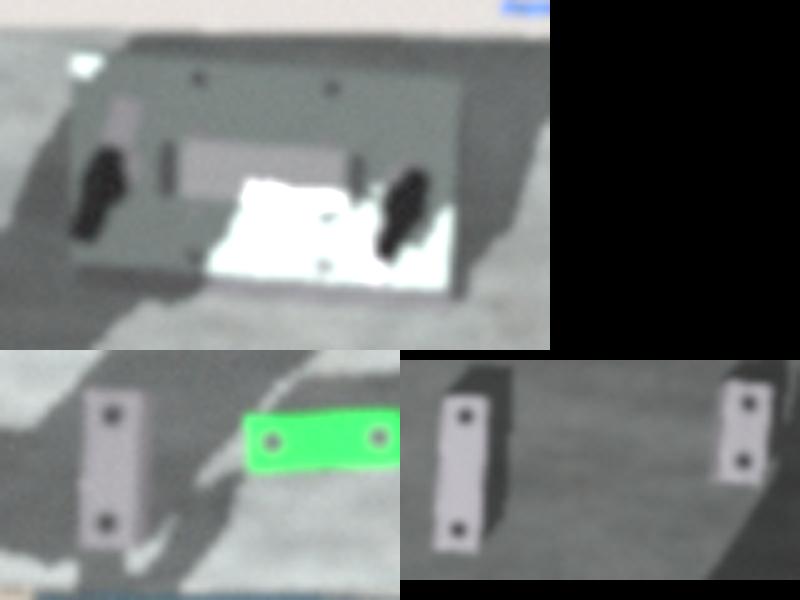

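```bash
cat > h.py <<'E'
import numpy as np
def ray(c,uv,z):
    d=c["rotation"]@np.array([(uv[0]-c["cx"])/c["fx"],(uv[1]-c["cy"])/c["fy"],1]);e=np.array(c["eye"])
    return e+d*(z-e[2])/d[2]
def wristcam(c,s):
    T=np.eye(4);T[:3,:3]=s["tcp_rot"];T[:3,3]=s["tcp_pos"];T=T@np.array(c["T_tool_cam"])
    c["eye"]=T[:3,3];c["rotation"]=T[:3,:3];return c
def proj(c,p):
    q=np.array(c["rotation"]).T@(np.array(p)-c["eye"]);return np.array([q[0]/q[2]*c["fx"]+c["cx"],q[1]/q[2]*c["fy"]+c["cy"]])
E
python3 - <<'E'
import pickle,numpy as np
from h import *
np.set_printoptions(precision=4,suppress=True)
c=pickle.load(open("top0.pkl","rb"))
def f(x,y,x0,y0,s):return((x+.5)/s-.5+x0,(y+.5)/s-.5+y0)
print("barA")
P=[ray(c,f(x,y-350,145,220,5),.024) for x,y in[(85,389),(145,390),(135,549),(80,549),(113,414),(106,522)]]
print(np.array(P),np.linalg.norm(P[0]-P[3]),np.linalg.norm(P[1]-P[2]),np.linalg.norm(P[4]-P[5]))
for n,q in(("mid",[(442,395),(435,551),(488,397),(480,552)]),("short",[(725,382),(716,482),(773,384),(766,484)])):
    P=[ray(c,f(x-400,y-360,320,210,4),.024) for x,y in q];print(n,np.linalg.norm(P[0]-P[1]),np.linalg.norm(P[2]-P[3]),np.mean(P,0))
print("bed")
P=[ray(c,f(x,y,195,145,5),z) for x,y,z in[(72,60,.081),(460,75,.081),(450,292,.0387),(75,268,.0387)]]
print(np.array(P),np.mean(P,0))
hz=.060+.063*np.cos(np.radians(25))
for n,q in(("L",(99,193)),("R",(404,213))):print(n,ray(c,f(*q,195,145,5),hz-.012), "wing mid h")
E
```

```text
barA
[[0.4737 0.2302 0.024 ]
 [0.4737 0.2021 0.024 ]
 [0.3999 0.2035 0.024 ]
 [0.3995 0.229  0.024 ]
 [0.4623 0.2166 0.024 ]
 [0.4121 0.2175 0.024 ]] 0.07422949213653417 0.07379595147183214 0.05013800239422065
mid 0.09062741805106994 0.09006668699653694 [ 0.4558 -0.175   0.024 ]
short 0.05864359853567284 0.05851007082356717 [ 0.4821 -0.3401  0.024 ]
bed
[[ 0.6315  0.1142  0.081 ]
 [ 0.6273 -0.0596  0.081 ]
 [ 0.5342 -0.0566  0.0387]
 [ 0.5426  0.1175  0.0387]] [0.5839 0.0289 0.0598]
L [0.5678 0.0959 0.1051] wing mid h
R [ 0.5612 -0.0364  0.1051] wing mid h
```

The 74 mm bar is the dark one at (0.437, 0.217): it measures 74 mm, against 90 and 58 mm for the others. I'll move above it and look with the wrist camera.

>>> play_rows([
  {"x": 3.6, "y": -3.6, "az": 0.031},
  {"x": 3.6, "y": -3.6, "az": 0.031},
  {"x": 3.6, "y": -3.6, "az": 0.031},
  {"x": 3.6, "y": -3.6, "az": 0.031},
  {"x": 3.6, "y": -3.6, "az": 0.031},
  {"x": 3.6, "y": -3.6, "az": 0.031},
  {"x": 3.6, "y": -3.6, "az": 0.031},
  {"x": 3.6, "y": -3.6, "az": 0.031},
  {},
  {},
  {},
])

```text
schema error: expected keys ax, ay, az, x, y, z, jaw
```

Run:
```python
from rig import state,capture
import cv2,numpy as np,pickle
np.set_printoptions(precision=4,suppress=True)
s=state();c=capture("wrist");pickle.dump((c,s),open("w1.pkl","wb"))
print(s["q"],s["tcp_pos"],s["tcp_rot"],c["T_tool_cam"],c["fx"])
cv2.imwrite("pics/w1.png",c["pixels"][:,:,::-1])
```

```text
[ 1.306   0.1263 -0.0405  1.4054 -0.      1.5708] [0.1373 0.5063 0.2306] [[-0.9651  0.2617 -0.0003]
 [ 0.2617  0.9651 -0.0014]
 [-0.     -0.0014 -1.    ]] [[-0.0015 -0.9641 -0.2655  0.0667]
 [ 1.     -0.0017  0.0003  0.    ]
 [-0.0007 -0.2655  0.9641 -0.1426]
 [ 0.      0.      0.      1.    ]] 291.43705173347894
```

View pics/w1.png

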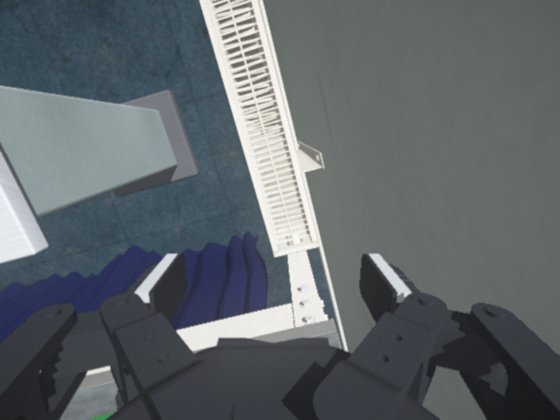

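The call was refused because every key is required. The wrist view shows only the floor and radiator, since the arm is still at the start. I'll resend with full rows.

>>> play_rows([
  {"x": 3.6, "y": -3.6, "z": 0, "ax": 0, "ay": 0, "az": 0.031, "jaw": 5.5},
  {"x": 3.6, "y": -3.6, "z": 0, "ax": 0, "ay": 0, "az": 0.031, "jaw": 5.5},
  {"x": 3.6, "y": -3.6, "z": 0, "ax": 0, "ay": 0, "az": 0.031, "jaw": 5.5},
  {"x": 3.6, "y": -3.6, "z": 0, "ax": 0, "ay": 0, "az": 0.031, "jaw": 5.5},
  {"x": 3.6, "y": -3.6, "z": 0, "ax": 0, "ay": 0, "az": 0.031, "jaw": 5.5},
  {"x": 3.6, "y": -3.6, "z": 0, "ax": 0, "ay": 0, "az": 0.031, "jaw": 5.5},
  {"x": 3.6, "y": -3.6, "z": 0, "ax": 0, "ay": 0, "az": 0.031, "jaw": 5.5},
  {"x": 3.6, "y": -3.6, "z": 0, "ax": 0, "ay": 0, "az": 0.031, "jaw": 5.5},
  {"x": 0, "y": 0, "z": 0, "ax": 0, "ay": 0, "az": 0, "jaw": 5.5},
  {"x": 0, "y": 0, "z": 0, "ax": 0, "ay": 0, "az": 0, "jaw": 5.5},
])

```text
time: 1.4
tcp_pos: [0.4251, 0.2186, 0.231]
tcp_rot: [[-1.0, 0.018, -0.001], [0.018, 1.0, -0.0], [0.001, -0.0, -1.0]]
force: [-0.3, 0.9, -0.8]
opening: 0.0547
finger_force: 0.0
```

Run:
```python
from rig import state,capture
import cv2,numpy as np,pickle
from h import *
np.set_printoptions(precision=4,suppress=True)
s=state();c=wristcam(capture("wrist"),s);pickle.dump((c,s),open("w2.pkl","wb"))
print(s["time"],s["q"],s["tcp_pos"],s["tcp_rot"])
print([proj(c,p) for p in[(.474,.2165,.024),(.4,.2165,.024),(.584,.029,.06)]])
cv2.imwrite("pics/w2.png",c["pixels"][:,:,::-1])
```

```text
1.4 [ 0.4747  0.0377 -0.1366  1.3973  0.0004  0.4924] [0.4251 0.2186 0.231 ] [[-0.9998  0.0177 -0.0009]
 [ 0.0177  0.9998 -0.    ]
 [ 0.0008 -0.0001 -1.    ]]
[array([271.7109, 223.1457]), array([270.4683, 164.2646]), array([122.9251, 318.9441])]
```

View pics/w2.png

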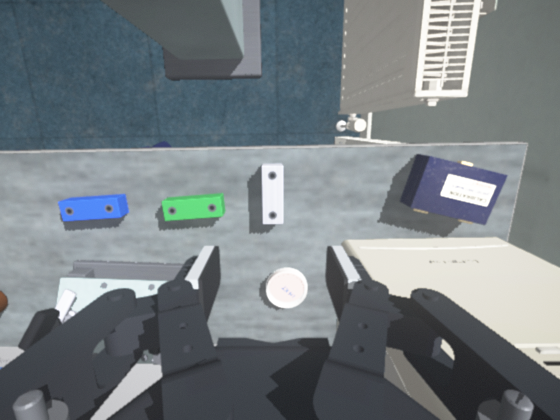

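The wrist view shows the bar between about (273,164) and (274,223), with holes at (272,175) and (273,216). The dish is at (287,288) and the decoys at (93,208) and (193,207). The image of the bar matches the prediction within about 2 px.

Run:
```python
import pickle,numpy as np,cv2
from h import *
np.set_printoptions(precision=4,suppress=True)
c,s=pickle.load(open("w2.pkl","rb"))
g=c["pixels"].min(2)
m=cv2.morphologyEx(((g>150)*255).astype(np.uint8),cv2.MORPH_CLOSE,np.ones((7,7)));m[:150]=0;m[235:]=0;m[:,:255]=0;m[:,295:]=0
k=cv2.findNonZero(m);r=cv2.minAreaRect(k);print(r)
bx=cv2.boxPoints(r);P=np.array([ray(c,q,.024) for q in bx]);print(P,P.mean(0))
for h in((272,175),(273,216)):print(ray(c,h,.024))
```

```text
((274.5, 192.0), (84.0, 39.0), 90.0)
[[0.3829 0.1986 0.024 ]
 [0.3838 0.2446 0.024 ]
 [0.4891 0.2446 0.024 ]
 [0.4881 0.1949 0.024 ]] [0.436  0.2207 0.024 ]
[0.4129 0.2181 0.024 ]
[0.4646 0.2183 0.024 ]
```

>>> play_rows([
  {"x": 0.65, "y": -0.05, "z": -5, "ax": 0, "ay": 0, "az": 0, "jaw": 5.5},
  {"x": 0.65, "y": -0.05, "z": -5, "ax": 0, "ay": 0, "az": 0, "jaw": 5.5},
  {"x": 0, "y": 0, "z": -5, "ax": 0, "ay": 0, "az": 0, "jaw": 5.5},
  {"x": 0, "y": 0, "z": -4, "ax": 0, "ay": 0, "az": 0, "jaw": 5.5},
  {"x": 0, "y": 0, "z": -2, "ax": 0, "ay": 0, "az": 0, "jaw": 5.5},
  {"x": 0, "y": 0, "z": -1.8, "ax": 0, "ay": 0, "az": 0, "jaw": 5.5},
  {"x": 0, "y": 0, "z": 0, "ax": 0, "ay": 0, "az": 0, "jaw": 5.5},
  {"x": 0, "y": 0, "z": 0, "ax": 0, "ay": 0, "az": 0, "jaw": 5.5},
])

```text
time: 2.45
tcp_pos: [0.4384, 0.2186, 0.0041]
tcp_rot: [[-1.0, 0.015, 0.001], [0.015, 1.0, 0.0], [-0.001, 0.0, -1.0]]
force: [0.5, -0.7, 0.5]
opening: 0.0551
finger_force: 0.0
```

>>> play_rows([
  {"x": 0, "y": 0, "z": 0, "ax": 0, "ay": 0, "az": 0, "jaw": 4},
  {"x": 0, "y": 0, "z": 0, "ax": 0, "ay": 0, "az": 0, "jaw": 3.2},
  {"x": 0, "y": 0, "z": 0, "ax": 0, "ay": 0, "az": 0, "jaw": 2.6},
  {"x": 0, "y": 0, "z": 0, "ax": 0, "ay": 0, "az": 0, "jaw": 2},
  {"x": 0, "y": 0, "z": 0, "ax": 0, "ay": 0, "az": 0, "jaw": 2},
  {"x": 0, "y": 0, "z": 0, "ax": 0, "ay": 0, "az": 0, "jaw": 2},
  {"x": 0, "y": 0, "z": 0, "ax": 0, "ay": 0, "az": 0, "jaw": 2},
], newtons=40)

```text
time: 3.32
tcp_pos: [0.4388, 0.2178, 0.0039]
tcp_rot: [[-1.0, 0.017, 0.001], [0.017, 1.0, 0.0], [-0.001, 0.0, -1.0]]
force: [-0.6, -1.5, 5.2]
opening: 0.0248
finger_force: 40.7
```

>>> play_rows([
  {"x": 0, "y": 0, "z": 2, "ax": 0, "ay": 0, "az": 0, "jaw": 2},
  {"x": 0, "y": 0, "z": 4, "ax": 0, "ay": 0, "az": 0, "jaw": 2},
  {"x": 0, "y": 0, "z": 5, "ax": 0, "ay": 0, "az": 0, "jaw": 2},
  {"x": 0, "y": 0, "z": 5, "ax": 0, "ay": 0, "az": 0, "jaw": 2},
  {"x": 0, "y": 0, "z": 5, "ax": 0, "ay": 0, "az": -0.16, "jaw": 2},
  {"x": 0.8, "y": -2, "z": 0, "ax": 0, "ay": 0, "az": -0.16, "jaw": 2},
  {"x": 0.8, "y": -2, "z": 0, "ax": 0, "ay": 0, "az": -0.16, "jaw": 2},
  {"x": 0.8, "y": -2, "z": 0, "ax": 0, "ay": 0, "az": -0.16, "jaw": 2},
  {"x": 0.8, "y": -2, "z": 0, "ax": 0, "ay": 0, "az": -0.16, "jaw": 2},
  {"x": 0.8, "y": -2, "z": 0, "ax": 0, "ay": 0, "az": -0.16, "jaw": 2},
  {"x": 0.8, "y": -2, "z": 0, "ax": 0, "ay": 0, "az": -0.16, "jaw": 2},
  {"x": 0.8, "y": -2, "z": 0, "ax": 0, "ay": 0, "az": -0.16, "jaw": 2},
  {"x": 0.8, "y": -2, "z": 0, "ax": 0, "ay": 0, "az": -0.16, "jaw": 2},
  {"x": 0.8, "y": -2, "z": 0, "ax": 0, "ay": 0, "az": -0.157, "jaw": 2},
  {"x": 0.5, "y": -0.6, "z": 0, "ax": -0.006, "ay": -0.145, "az": 0, "jaw": 2},
  {"x": 0, "y": 0, "z": 0, "ax": -0.006, "ay": -0.145, "az": 0, "jaw": 2},
  {"x": 0, "y": 0, "z": 0, "ax": -0.007, "ay": -0.146, "az": 0, "jaw": 2},
  {"x": 0, "y": 0, "z": 0, "ax": 0, "ay": 0, "az": 0, "jaw": 2},
  {"x": 0, "y": 0, "z": 0, "ax": 0, "ay": 0, "az": 0, "jaw": 2},
])

```text
time: 5.7
tcp_pos: [0.5161, 0.0318, 0.2143]
tcp_rot: [[0.043, 0.906, 0.421], [0.999, -0.039, -0.018], [-0.0, 0.422, -0.907]]
force: [-0.4, 1.2, -1.8]
opening: 0.0249
finger_force: 40.1
```

Run:
```python
from rig import state,capture
import cv2,numpy as np,pickle
from h import *
np.set_printoptions(precision=4,suppress=True)
s=state();c=wristcam(capture("wrist"),s);pickle.dump((c,s),open("w3.pkl","wb"))
print(s["time"],s["q"],s["tcp_pos"],s["tcp_rot"],s["opening"],s["finger_force"])
t=capture("top");pickle.dump(t,open("top1.pkl","wb"))
cv2.imwrite("pics/w3.png",cv2.resize(c["pixels"][:,:,::-1],(800,600),interpolation=2))
```

```text
5.7 [ 0.0946 -0.2376 -0.5065  0.8699 -0.0579  1.6955] [0.5161 0.0318 0.2143] [[ 0.0429  0.9058  0.4215]
 [ 0.9991 -0.0388 -0.0181]
 [-0.0001  0.4219 -0.9067]] 0.024949127720262573 40.14875113964081
```

View pics/w3.png

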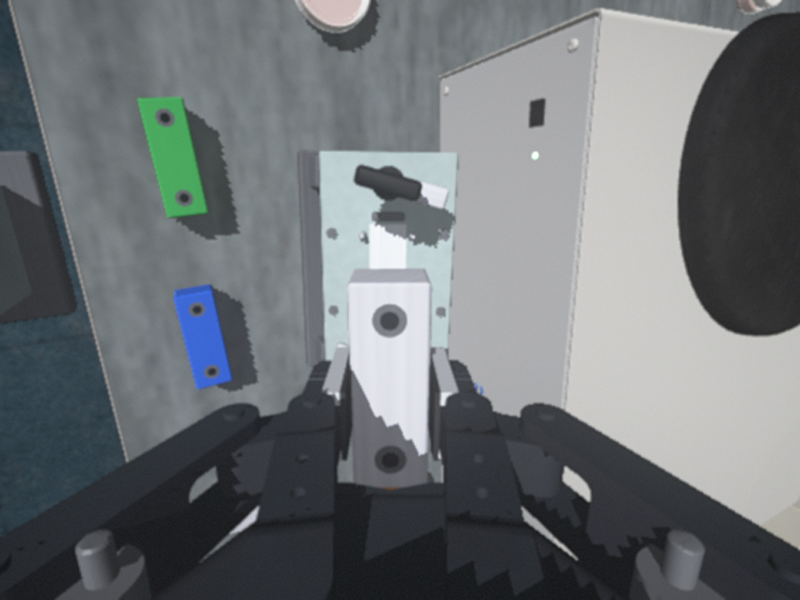

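The wrist view shows the bar gripped squarely, with holes at (389,320) and (390,459) and its far top edge at row ~282. The bed's left end has corners at (320,152) and (457,153). The left wing is at (389,183), turned about 13° clockwise, with its toe at (435,193). The left stop is at (388,217). Next I'll fit the stand's pose.

```bash
cat > fit.py <<'E'
import pickle,numpy as np
from scipy.optimize import least_squares
from h import *
np.set_printoptions(precision=4,suppress=True)
def u(p):return (np.array(p)+.5)*.7-.5
def nestR(yaw):
    a=np.radians(25);X=np.array([np.cos(a),0,np.sin(a)]);Y=np.array([0,1,0]);Z=np.cross(X,Y)
    cy,sy=np.cos(yaw),np.sin(yaw);return np.array([[cy,-sy,0],[sy,cy,0],[0,0,1]])@np.c_[X,Y,Z]
if __name__=="__main__":
    c,s=pickle.load(open("w3.pkl","rb"));R=s["tcp_rot"];t=s["tcp_pos"]
    # bar in tool frame
    for h in((389,320),(390,459),(350,281.5),(430,281.5)):
        d=R.T@np.array(c["rotation"])@np.array([(u(h)[0]-c["cx"])/c["fx"],(u(h)[1]-c["cy"])/c["fy"],1]);e=R.T@(c["eye"]-t)
        print("tool",e+d*(-.020-e[2])/d[2])
    obs=[((320,152),(-.05,.088,0),3),((457,153),(.05,.088,0),3),((326,350),(-.05,0,0),1),((447,350),(.05,0,0),1),((388.5,213),(0,.05,.010),3),((372,217),(-.012,.045,.01),1),((405,217),(.012,.045,.01),1),((389,182),(0,.066,.063),3)]
    def f(p,full=False):
        N=nestR(p[2]);r=[]
        for q,l,m in obs:
            e=proj(c,np.array([p[0],p[1],.06])+N@np.array(l))-u(q)
            if full:print(l,e)
            r+=[e[0]]+([e[1]] if m==3 else [])
        return np.array(r)
    o=least_squares(f,[.584,.029,-.04],loss="soft_l1");print(o.x,np.degrees(o.x[2]));f(o.x,1)
E
python3 fit.py
```

```text
tool [ 0.0262  0.0002 -0.02  ]
tool [-0.0237  0.0004 -0.02  ]
tool [ 0.0385 -0.0115 -0.02  ]
tool [ 0.0384  0.0126 -0.02  ]
[ 0.5868  0.0288 -0.0573] -3.285877015546027
(-0.05, 0.088, 0) [-0.7744 -0.2196]
(0.05, 0.088, 0) [1.8059 0.2677]
(-0.05, 0, 0) [ -2.343 -53.765]
(0.05, 0, 0) [  4.3782 -52.7259]
(0, 0.05, 0.01) [ 0.1008 -3.5849]
(-0.012, 0.045, 0.01) [-0.161  -1.5167]
(0.012, 0.045, 0.01) [ 0.2545 -1.2415]
(0, 0.066, 0.063) [-0.2354  1.6042]
```

```bash
sed -i 's/(-.05,0,0),1/(-.05,.031,0),1/;s/(.05,0,0),1/(.05,.031,0),1/' fit.py; python3 fit.py
python3 - <<'E'
import pickle,cv2,numpy as np
c,s=pickle.load(open("w3.pkl","rb"))
i=c["pixels"][95:260,210:340,::-1];t=pickle.load(open("top1.pkl","rb"))["pixels"][145:215,195:305,::-1]
o=np.zeros((600,800,3),np.uint8);a=cv2.resize(i,None,fx=3.6,fy=3.6,interpolation=2);o[:a.shape[0],:a.shape[1]]=a
b=np.clip(cv2.resize(t,None,fx=3,fy=3,interpolation=2)*1.5,0,255);o[:210,470:800]=b
cv2.imwrite("pics/crop2.png",o)
E
```

```text
tool [ 0.0262  0.0002 -0.02  ]
tool [-0.0237  0.0004 -0.02  ]
tool [ 0.0385 -0.0115 -0.02  ]
tool [ 0.0384  0.0126 -0.02  ]
[ 0.5868  0.0288 -0.0576] -3.301466806070443
(-0.05, 0.088, 0) [-0.7598 -0.2289]
(0.05, 0.088, 0) [1.8178 0.2841]
(-0.05, 0.031, 0) [ -3.2261 -82.3086]
(0.05, 0.031, 0) [  5.8629 -81.1976]
(0, 0.05, 0.01) [ 0.1054 -3.5833]
(-0.012, 0.045, 0.01) [-0.1575 -1.518 ]
(0.012, 0.045, 0.01) [ 0.2577 -1.237 ]
(0, 0.066, 0.063) [-0.225   1.5988]
```

View pics/crop2.png

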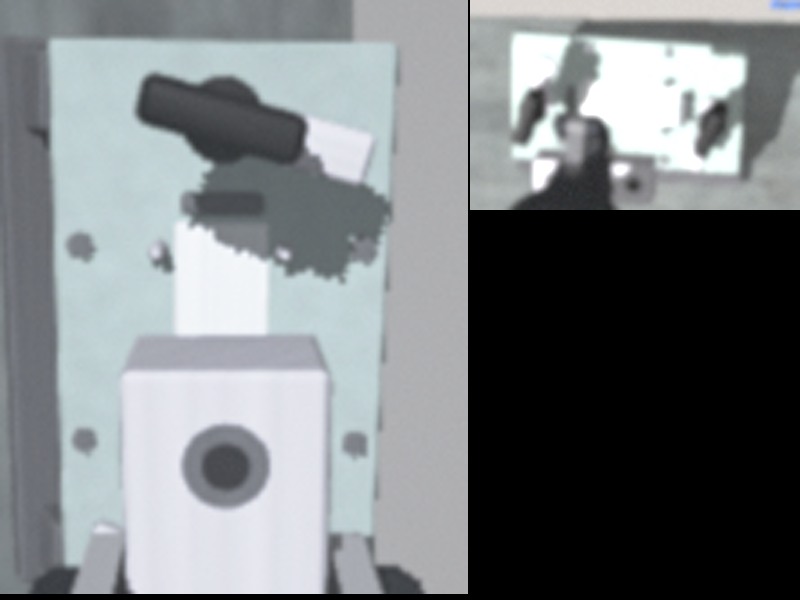

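Crop: bed corners at (50,38) and (396,43), pin tips at (158,246) and (285,247), screws at (80,246), (362,250), (85,440) and (354,443), and the wing centre at (221,118). I'll refit with these points.

```bash
cat > fit2.py <<'E'
import pickle
from fit import *
c,s=pickle.load(open("w3.pkl","rb"))
v=lambda p:(np.array(p)+.5)/3.6-.5+np.array([210,95])
obs=[((50,38),(-.05,.088,0),3),((396,43),(.05,.088,0),3),((63,565),(-.05,-.057,0),1),((372,535),(.05,-.05,0),1),((225,204),(0,.044,.01),1),((222,246),(0,.029,.011),3),((221,248),(0,.0275,0),1),((219.5,441.5),(0,-.0275,0),1),((221,118),(0,.066,.063),3)]
def f(p,full=False,free=0):
    N=nestR(p[2]);r=[]
    for q,l,m in obs:
        e=proj(c,np.array([p[0],p[1],.06+(p[3] if len(p)>3 else 0)])+N@np.array(l))-v(q)
        if full:print(l,e)
        r+=[e[0]]+([e[1]] if m==3 else [])
    return np.array(r)
for p0 in([.584,.029,-.04],[.584,.029,-.04,0]):
    o=least_squares(f,p0,loss="soft_l1");print(o.x,np.degrees(o.x[2]));f(o.x,1)
E
python3 fit2.py
```

```text
[ 0.5862  0.0299 -0.0603] -3.457143415178027
(-0.05, 0.088, 0) [-0.8802 -0.4349]
(0.05, 0.088, 0) [ 1.6335 -0.3513]
(-0.05, -0.057, 0) [ -0.6622 -12.5084]
(0.05, -0.05, 0) [ 1.3434 -8.7655]
(0, 0.044, 0.01) [-0.7671 -1.0039]
(0, 0.029, 0.011) [-0.1285  2.214 ]
(0, 0.0275, 0) [0.1871 1.8796]
(0, -0.0275, 0) [-0.0325 -2.4031]
(0, 0.066, 0.063) [ 0.3846 -0.0097]
[ 0.59    0.0301 -0.06   -0.0085] -3.4385052469318826
(-0.05, 0.088, 0) [ 0.3744 -0.0876]
(0.05, 0.088, 0) [ 0.012  -0.0771]
(-0.05, -0.057, 0) [  0.3943 -15.6959]
(0.05, -0.05, 0) [  0.1061 -11.8707]
(0, 0.044, 0.01) [-0.9214 -1.9934]
(0, 0.029, 0.011) [-0.2716  0.8058]
(0, 0.0275, 0) [0.0484 0.5124]
(0, -0.0275, 0) [-0.1342 -5.0289]
(0, 0.066, 0.063) [ 0.1859 -0.4002]
```

>>> play_rows([
  {"x": 1.37, "y": -0.07, "z": -3.09, "ax": 0, "ay": 0, "az": -0.006, "jaw": 2},
  {"x": 1.37, "y": -0.07, "z": -3.09, "ax": 0, "ay": 0, "az": -0.006, "jaw": 2},
  {"x": 1.37, "y": -0.06, "z": -3.09, "ax": 0, "ay": 0, "az": 0, "jaw": 2},
  {"x": 1.37, "y": -0.06, "z": -3.09, "ax": 0, "ay": 0, "az": 0, "jaw": 2},
  {"x": 0, "y": 0, "z": 0, "ax": 0, "ay": 0, "az": 0, "jaw": 2},
  {"x": 0, "y": 0, "z": 0, "ax": 0, "ay": 0, "az": 0, "jaw": 2},
])

```text
time: 6.55
tcp_pos: [0.5713, 0.0291, 0.0906]
tcp_rot: [[0.055, 0.905, 0.422], [0.998, -0.05, -0.023], [-0.0, 0.423, -0.906]]
force: [-0.1, -0.2, -1.6]
opening: 0.0252
finger_force: 40.1
```

Run:
```python
from rig import state,capture
import cv2,numpy as np,pickle
from h import *
np.set_printoptions(precision=4,suppress=True)
s=state();c=wristcam(capture("wrist"),s);pickle.dump((c,s),open("w4.pkl","wb"))
print(s["time"],s["tcp_pos"],s["tcp_rot"],s["opening"],s["finger_force"])
t=capture("top");sc=capture("scene");pickle.dump((t,sc),open("ts4.pkl","wb"))
a=cv2.resize(c["pixels"][60:260,180:360,::-1],None,fx=3,fy=3,interpolation=2)
b=cv2.resize(sc["pixels"][145:240,195:310,::-1],None,fx=2.2,fy=2.2,interpolation=2)
d=cv2.resize(t["pixels"][145:215,195:305,::-1],None,fx=2.2,fy=2.2,interpolation=2)
o=np.zeros((600,800,3),np.uint8);o[:600,:540]=a;o[:b.shape[0],545:545+b.shape[1]]=b;o[300:300+d.shape[0],545:545+d.shape[1]]=d
cv2.imwrite("pics/crop3.png",o)
```

```text
6.55 [0.5713 0.0291 0.0906] [[ 0.055   0.9049  0.422 ]
 [ 0.9985 -0.0498 -0.0235]
 [-0.0002  0.4226 -0.9063]] 0.0251719831916005 40.090243220329285
```

View pics/crop3.png

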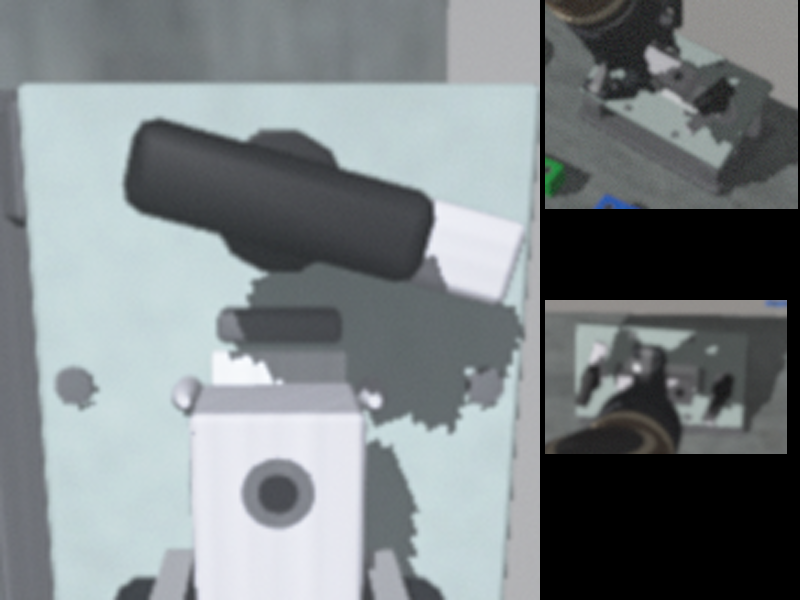

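```bash
cat > fit3.py <<'E'
import pickle
from fit import *
c,s=pickle.load(open("w4.pkl","rb"));R=np.array(s["tcp_rot"]);t=np.array(s["tcp_pos"])
v=lambda p:(np.array(p)+.5)/3-.5+np.array([180,60])
obs=[((20,85),(-.05,.088,0),3),((539,85),(.05,.088,0),3),((52,570),(-.05,0,0),1),((503,570),(.05,0,0),1),((280,325),(0,.044,.01),1),((281,387),(0,.0275,0),1),((280,198),(0,.066,.063),3)]
N0=nestR(-.055)
def f(p,full=False):
    N=nestR(p[2]);r=[]
    for q,l,m in obs:
        e=proj(c,np.array([p[0],p[1],.06+(p[3] if len(p)>3 else 0)])+N@np.array(l))-v(q)
        if full:print(l,e)
        r+=[e[0]]+([e[1]] if m==3 else [])
    return np.array(r)
for p0 in([.584,.029,-.04],[.584,.029,-.04,0]):
    o=least_squares(f,p0,loss="soft_l1");print(o.x,np.degrees(o.x[2]));f(o.x,1)
    p=o.x;N=nestR(p[2]);n0=np.array([p[0],p[1],.06+(p[3] if len(p)>3 else 0)])
    for nm,q,l in(("stop in-edge",(280,342),(0,.04,.01)),("pin L",(182,383),(-.0185,.029,.011)),("pin R",(371,396),(.0185,.029,.011))):print(nm,v(q),proj(c,n0+N@np.array(l)))
    for b in(.0040,.0035):
      for bx in(.001,.0013,.0016):
        bc=t+R@np.array([bx,.0003,b]);
      print("bar in nest",N.T@(bc-n0))
d0=R.T@(c["eye"]-t)
for nm,q,z in(("end top L",(193,412),-.02),("end top R",(363,412),-.02),("end bot L",(205,385),.004),("end bot R",(352,385),.004),("hole",(278,493),-.02)):
    d=R.T@c["rotation"]@np.array([(v(q)[0]-c["cx"])/c["fx"],(v(q)[1]-c["cy"])/c["fy"],1]);print(nm,d0+d*(z-d0[2])/d[2])
E
python3 fit3.py
```

```text
[ 0.5862  0.0295 -0.061 ] -3.4928186131889984
(-0.05, 0.088, 0) [-1.6735 -1.014 ]
(0.05, 0.088, 0) [ 2.63   -0.2925]
(-0.05, 0, 0) [ -1.9823 -15.7201]
(0.05, 0, 0) [  3.0805 -15.1786]
(0, 0.044, 0.01) [ 0.0473 -0.2451]
(0, 0.0275, 0) [-0.4217  3.7092]
(0, 0.066, 0.063) [0.5097 1.6148]
stop in-edge [273.     173.6667] [273.0184 174.7298]
pin L [240.3333 187.3333] [241.0919 193.7181]
pin R [303.3333 191.6667] [304.7859 193.9503]
bar in nest [-0.0001  0.0003  0.03  ]
bar in nest [-0.0001  0.0003  0.0305]
[ 0.5884  0.0299 -0.0595 -0.0049] -3.4117947049159807
(-0.05, 0.088, 0) [ 0.5823 -0.5652]
(0.05, 0.088, 0) [-0.3614 -0.1021]
(-0.05, 0, 0) [ -0.078 -19.192]
(0.05, 0, 0) [  0.8994 -18.8457]
(0, 0.044, 0.01) [-0.2222 -2.2774]
(0, 0.0275, 0) [-0.6338  1.1484]
(0, 0.066, 0.063) [0.0139 0.4379]
stop in-edge [273.     173.6667] [272.7601 172.5054]
pin L [240.3333 187.3333] [241.7858 191.0064]
pin R [303.3333 191.6667] [303.6354 191.1549]
bar in nest [-0.0001 -0.0002  0.0354]
bar in nest [-0.0001 -0.0002  0.0359]
end top L [ 0.0384 -0.0119 -0.02  ]
end top R [ 0.0384  0.0125 -0.02  ]
end bot L [ 0.0376 -0.0122  0.004 ]
end bot R [0.0375 0.0129 0.004 ]
hole [ 0.0262  0.0003 -0.02  ]
```

Bar and nest agree within 1 mm laterally and in yaw. Descending along the bed's normal.

>>> play_rows([
  {"x": 0.34, "y": -0.02, "z": -0.72, "ax": 0, "ay": 0, "az": 0, "jaw": 2},
  {"x": 0.34, "y": -0.02, "z": -0.72, "ax": 0, "ay": 0, "az": 0, "jaw": 2},
  {"x": 0.34, "y": -0.02, "z": -0.73, "ax": 0, "ay": 0, "az": 0, "jaw": 2},
  {"x": 0.08, "y": 0, "z": -0.18, "ax": 0, "ay": 0, "az": 0, "jaw": 2},
  {"x": 0, "y": 0, "z": 0, "ax": 0, "ay": 0, "az": 0, "jaw": 2},
  {"x": 0, "y": 0, "z": 0, "ax": 0, "ay": 0, "az": 0, "jaw": 2},
])

```text
time: 7.45
tcp_pos: [0.5813, 0.0285, 0.0664]
tcp_rot: [[0.055, 0.905, 0.422], [0.998, -0.05, -0.023], [-0.0, 0.423, -0.906]]
force: [-0.1, 0.3, -1.9]
opening: 0.0251
finger_force: 40.1
```

>>> play_rows([
  {"x": 0.04, "y": 0, "z": -0.09, "ax": 0, "ay": 0, "az": 0, "jaw": 2},
  {"x": 0.04, "y": 0, "z": -0.09, "ax": 0, "ay": 0, "az": 0, "jaw": 2},
  {"x": 0.04, "y": 0, "z": -0.09, "ax": 0, "ay": 0, "az": 0, "jaw": 2},
  {"x": 0, "y": 0, "z": 0, "ax": 0, "ay": 0, "az": 0, "jaw": 2},
])

```text
time: 7.95
tcp_pos: [0.5823, 0.0285, 0.0634]
tcp_rot: [[0.055, 0.905, 0.422], [0.998, -0.05, -0.023], [-0.0, 0.423, -0.906]]
force: [0.1, -0.5, -2.5]
opening: 0.0253
finger_force: 40.1
```

>>> play_rows([
  {"x": 0.04, "y": 0, "z": -0.09, "ax": 0, "ay": 0, "az": 0, "jaw": 2},
  {"x": 0, "y": 0, "z": 0, "ax": 0, "ay": 0, "az": 0, "jaw": 2},
])

```text
time: 8.2
tcp_pos: [0.5827, 0.0285, 0.063]
tcp_rot: [[0.055, 0.905, 0.422], [0.998, -0.05, -0.023], [-0.0, 0.423, -0.906]]
force: [-4.1, 0.5, 4.0]
opening: 0.0252
finger_force: 41.0
```

>>> play_rows([
  {"x": 0.04, "y": 0, "z": -0.09, "ax": 0, "ay": 0, "az": 0, "jaw": 2},
  {"x": 0, "y": 0, "z": 0, "ax": 0, "ay": 0, "az": 0, "jaw": 2},
])

```text
time: 8.45
tcp_pos: [0.5828, 0.0285, 0.063]
tcp_rot: [[0.055, 0.905, 0.422], [0.998, -0.05, -0.023], [-0.0, 0.423, -0.906]]
force: [-13.9, 0.7, 15.2]
opening: 0.0254
finger_force: 42.8
```

>>> play_rows([
  {"x": 0.04, "y": 0, "z": 0.15, "ax": 0, "ay": 0, "az": 0, "jaw": 2},
  {"x": 0, "y": 0, "z": 0, "ax": 0, "ay": 0, "az": 0, "jaw": 2},
])

```text
time: 8.7
tcp_pos: [0.5839, 0.0285, 0.0636]
tcp_rot: [[0.055, 0.905, 0.423], [0.998, -0.05, -0.023], [-0.0, 0.423, -0.906]]
force: [-3.3, 0.1, 2.6]
opening: 0.0251
finger_force: 40.9
```

>>> play_rows([
  {"x": 0, "y": 0, "z": 0, "ax": 0, "ay": 0, "az": 0, "jaw": 2.7},
  {"x": 0, "y": 0, "z": 0, "ax": 0, "ay": 0, "az": 0, "jaw": 3.2},
  {"x": 0, "y": 0, "z": 0, "ax": 0, "ay": 0, "az": 0, "jaw": 4},
  {"x": 0, "y": 0, "z": 0, "ax": 0, "ay": 0, "az": 0, "jaw": 4.5},
  {"x": 0, "y": 0, "z": 0, "ax": 0, "ay": 0, "az": 0, "jaw": 4.5},
  {"x": -0.4, "y": 0, "z": 0.9, "ax": 0, "ay": 0, "az": 0, "jaw": 4.5},
  {"x": -1.3, "y": 0.1, "z": 2.7, "ax": 0, "ay": 0, "az": 0, "jaw": 4.5},
  {"x": -2.1, "y": 0.1, "z": 4.5, "ax": 0, "ay": 0, "az": 0, "jaw": 4.5},
  {"x": -1.3, "y": 0.1, "z": 2.7, "ax": 0, "ay": 0, "az": 0, "jaw": 4.5},
  {"x": 0, "y": 0, "z": 0, "ax": 0, "ay": 0, "az": 0, "jaw": 4.5},
])

```text
time: 9.95
tcp_pos: [0.5335, 0.0317, 0.1751]
tcp_rot: [[0.055, 0.902, 0.428], [0.999, -0.05, -0.023], [0.001, 0.428, -0.904]]
force: [0.3, 0.2, 0.3]
opening: 0.045
finger_force: 0.0
```

Run:
```python
from rig import state,capture
import cv2,numpy as np,pickle
from h import *
np.set_printoptions(precision=4,suppress=True)
s=state();c=wristcam(capture("wrist"),s);pickle.dump((c,s),open("w5.pkl","wb"))
print(s["time"],s["tcp_pos"],s["tcp_rot"],s["opening"],s["finger_force"])
a=cv2.resize(c["pixels"][70:310,170:380,::-1],None,fx=2.5,fy=2.5,interpolation=2)
sc=capture("scene");b=cv2.resize(sc["pixels"][145:240,195:310,::-1],None,fx=2.3,fy=2.3,interpolation=2)
o=np.zeros((600,800,3),np.uint8);o[:,:a.shape[1]]=a;o[:b.shape[0],530:530+b.shape[1]]=b
cv2.imwrite("pics/crop4.png",o)
```

```text
9.95 [0.5335 0.0317 0.1751] [[ 0.0547  0.9024  0.4275]
 [ 0.9985 -0.0497 -0.0229]
 [ 0.0006  0.4281 -0.9037]] 0.045023233359905795 0.0
```

View pics/crop4.png

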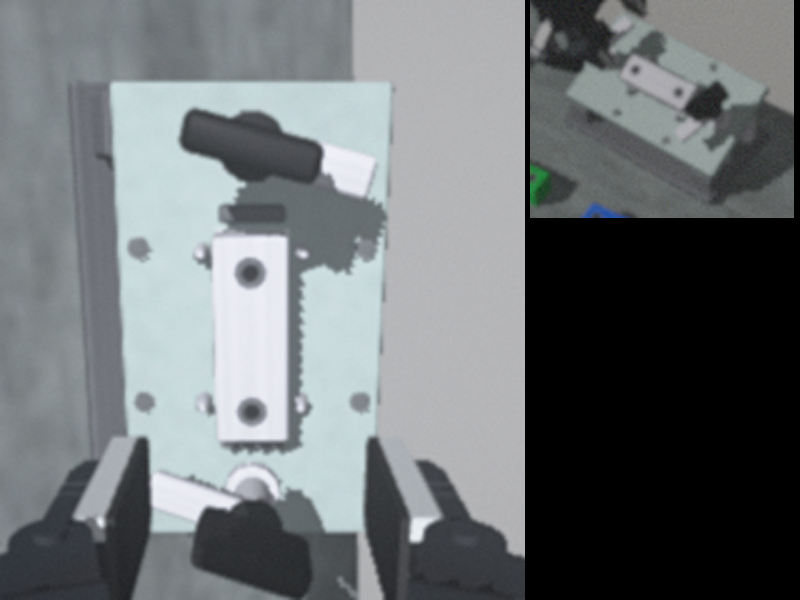

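The bar lies flat between the pins and stops, with holes at (250,272) and (251,411). The left wing is at (252,146) and the right at (252,550), both about 14° clockwise already. Next I'll go above the left knob and turn the tool +76° about the normal.

>>> play_rows([
  {"x": 0.06, "y": 0.67, "z": -0.06, "ax": -0.056, "ay": 0.0034, "az": 0.12, "jaw": 4.5},
  {"x": 0.06, "y": 0.67, "z": -0.06, "ax": -0.056, "ay": 0.0034, "az": 0.12, "jaw": 4.5},
  {"x": 0.06, "y": 0.67, "z": -0.06, "ax": -0.056, "ay": 0.0034, "az": 0.12, "jaw": 4.5},
  {"x": 0.06, "y": 0.67, "z": -0.06, "ax": -0.056, "ay": 0.0034, "az": 0.12, "jaw": 4.5},
  {"x": 0.06, "y": 0.67, "z": -0.06, "ax": -0.056, "ay": 0.0034, "az": 0.12, "jaw": 4.5},
  {"x": 0.06, "y": 0.67, "z": -0.06, "ax": -0.056, "ay": 0.0034, "az": 0.12, "jaw": 4.5},
  {"x": 0.06, "y": 0.67, "z": -0.06, "ax": -0.056, "ay": 0.0034, "az": 0.12, "jaw": 4.5},
  {"x": 0.06, "y": 0.67, "z": -0.06, "ax": -0.056, "ay": 0.0034, "az": 0.12, "jaw": 4.5},
  {"x": 0.06, "y": 0.67, "z": -0.06, "ax": -0.056, "ay": 0.0034, "az": 0.12, "jaw": 4.5},
  {"x": 0.06, "y": 0.67, "z": -0.06, "ax": -0.056, "ay": 0.0034, "az": 0.12, "jaw": 4.5},
  {"x": 0, "y": 0, "z": 0, "ax": 0, "ay": 0, "az": 0, "jaw": 4.5},
  {"x": 0, "y": 0, "z": 0, "ax": 0, "ay": 0, "az": 0, "jaw": 4.5},
])

```text
time: 11.55
tcp_pos: [0.5383, 0.0983, 0.1641]
tcp_rot: [[-0.865, 0.277, 0.419], [0.293, 0.956, -0.026], [-0.408, 0.1, -0.908]]
force: [-0.5, -0.3, -0.8]
opening: 0.0451
finger_force: 0.0
```

```bash
cat > rel.py <<'E'
from rig import state
from fit import *
s=state();N=nestR(-.0603);n0=np.array([.5862,.0295,.06]);R=np.array(s["tcp_rot"])
print(s["time"],"q",s["q"],"\nTCP in nest mm",1e3*N.T@(s["tcp_pos"]-n0));M=N.T@R;print(M,"tool y yaw in nest",np.degrees(np.arctan2(M[1,1],M[0,1])),"force",N.T@s["force"],s["opening"],s["finger_force"])
E
python3 rel.py
```

```text
11.55 q [ 0.2505 -0.149  -0.5461  0.7591 -0.1298  0.5268] 
TCP in nest mm [ -3.1216  65.7389 116.2898]
[[-0.9706  0.2407 -0.003 ]
 [ 0.2407  0.9706 -0.0011]
 [ 0.0026 -0.0018 -1.    ]] tool y yaw in nest 76.07148207589988 force [-0.7609 -0.3519 -0.5755] 0.045099095874692394 0.0
```

>>> play_rows([
  {"x": 0.9, "y": -0.04, "z": -1.6, "ax": 0, "ay": 0, "az": 0, "jaw": 4.5},
  {"x": 0.9, "y": -0.04, "z": -1.6, "ax": 0, "ay": 0, "az": 0, "jaw": 4.5},
  {"x": 0.9, "y": -0.04, "z": -1.8, "ax": 0, "ay": 0, "az": 0, "jaw": 4.5},
  {"x": 0.5, "y": -0.04, "z": -1.1, "ax": 0, "ay": 0, "az": 0, "jaw": 4.5},
  {"x": 0.3, "y": -0.02, "z": -0.68, "ax": 0, "ay": 0, "az": 0, "jaw": 4.5},
  {"x": 0, "y": 0, "z": 0, "ax": 0, "ay": 0, "az": 0, "jaw": 4.5},
  {"x": 0, "y": 0, "z": 0, "ax": 0, "ay": 0, "az": 0, "jaw": 4.5},
])

```text
time: 12.42
tcp_pos: [0.5738, 0.0968, 0.0981]
tcp_rot: [[-0.864, 0.275, 0.421], [0.292, 0.956, -0.026], [-0.41, 0.101, -0.907]]
force: [1.0, -0.7, -0.5]
opening: 0.0447
finger_force: 0.0
```

```bash
python3 rel.py
```

```text
12.425 q [ 0.2282 -0.0441 -0.6061  0.5891 -0.1207  0.5042] 
TCP in nest mm [ 1.2067 66.383  41.4347]
[[-0.971   0.239  -0.0005]
 [ 0.239   0.971  -0.0003]
 [ 0.0004 -0.0004 -1.    ]] tool y yaw in nest 76.17016745480208 force [ 0.6771 -0.6468 -0.9041] 0.044718512340120184 0.0
```

>>> play_rows([
  {"x": 0, "y": 0, "z": 0, "ax": 0, "ay": 0, "az": 0, "jaw": 3},
  {"x": 0, "y": 0, "z": 0, "ax": 0, "ay": 0, "az": 0, "jaw": 2},
  {"x": 0, "y": 0, "z": 0, "ax": 0, "ay": 0, "az": 0, "jaw": 1.3},
  {"x": 0, "y": 0, "z": 0, "ax": 0, "ay": 0, "az": 0, "jaw": 0.8},
  {"x": 0, "y": 0, "z": 0, "ax": 0, "ay": 0, "az": 0, "jaw": 0.8},
  {"x": 0, "y": 0, "z": 0, "ax": 0, "ay": 0, "az": 0, "jaw": 0.8},
], newtons=30)

```text
time: 13.18
tcp_pos: [0.5736, 0.0964, 0.0977]
tcp_rot: [[-0.864, 0.275, 0.421], [0.292, 0.956, -0.026], [-0.41, 0.1, -0.907]]
force: [-4.2, -3.0, 5.3]
opening: 0.0114
finger_force: 32.6
```

```bash
python3 rel.py
```

```text
13.175 q [ 0.228  -0.044  -0.6065  0.5891 -0.1212  0.504 ] 
TCP in nest mm [ 0.8488 66.0416 41.1918]
[[-0.971   0.2389 -0.0011]
 [ 0.2389  0.971  -0.0011]
 [ 0.0008 -0.0013 -1.    ]] tool y yaw in nest 76.1760119862465 force [-1.4408 -3.2214  6.5133] 0.011435819961876266 32.64678597450256
```

>>> play_rows([
  {"x": 0, "y": 0, "z": 0, "ax": 0.057, "ay": -0.0034, "az": -0.122, "jaw": 0.8},
  {"x": 0, "y": 0, "z": 0, "ax": 0.057, "ay": -0.0034, "az": -0.122, "jaw": 0.8},
  {"x": 0, "y": 0, "z": 0, "ax": 0.057, "ay": -0.0034, "az": -0.122, "jaw": 0.8},
  {"x": 0, "y": 0, "z": 0, "ax": 0.057, "ay": -0.0034, "az": -0.122, "jaw": 0.8},
])

```text
time: 13.68
tcp_pos: [0.5732, 0.0958, 0.0975]
tcp_rot: [[-0.598, 0.683, 0.42], [0.744, 0.668, -0.026], [-0.299, 0.297, -0.907]]
force: [-6.6, -5.2, 7.5]
opening: 0.0114
finger_force: 32.9
```

```bash
python3 rel.py
```

```text
13.675 q [ 0.2268 -0.0445 -0.6073  0.5894 -0.1206  1.0462] 
TCP in nest mm [ 0.44   65.3725 41.1865]
[[-0.7077  0.7065 -0.0016]
 [ 0.7065  0.7077 -0.0011]
 [ 0.0004 -0.0019 -1.    ]] tool y yaw in nest 45.05145327331242 force [-2.5603 -5.5835  9.4689] 0.011407281522419644 32.937989830970764
```

>>> play_rows([
  {"x": 0, "y": 0, "z": 0, "ax": 0.057, "ay": -0.0034, "az": -0.122, "jaw": 0.8},
  {"x": 0, "y": 0, "z": 0, "ax": 0.057, "ay": -0.0034, "az": -0.122, "jaw": 0.8},
  {"x": 0, "y": 0, "z": 0, "ax": 0.057, "ay": -0.0034, "az": -0.122, "jaw": 0.8},
  {"x": 0, "y": 0, "z": 0, "ax": 0.057, "ay": -0.0034, "az": -0.122, "jaw": 0.8},
  {"x": 0, "y": 0, "z": 0, "ax": 0.057, "ay": -0.0034, "az": -0.122, "jaw": 0.8},
  {"x": 0, "y": 0, "z": 0, "ax": 0.03, "ay": -0.002, "az": -0.065, "jaw": 0.8},
  {"x": 0, "y": 0, "z": 0, "ax": 0.02, "ay": -0.001, "az": -0.04, "jaw": 0.8},
  {"x": 0, "y": 0, "z": 0, "ax": 0, "ay": 0, "az": 0, "jaw": 0.8},
  {"x": 0, "y": 0, "z": 0, "ax": 0, "ay": 0, "az": 0, "jaw": 0.8},
])

```text
time: 14.8
tcp_pos: [0.5722, 0.0954, 0.097]
tcp_rot: [[0.059, 0.906, 0.42], [0.998, -0.053, -0.025], [0.0, 0.421, -0.907]]
force: [-11.3, -5.8, 10.8]
opening: 0.0113
finger_force: 33.5
```

```bash
python3 rel.py; python3 -c "
from rig import state;print(state()['moment'])"
```

```text
14.8 q [ 0.2253 -0.0464 -0.6101  0.5881 -0.1182  1.8299] 
TCP in nest mm [-0.5972 64.9354 41.1571]
[[-0.0012  1.     -0.0019]
 [ 1.      0.0012  0.0007]
 [ 0.0007 -0.0019 -1.    ]] tool y yaw in nest 0.07100570397646228 force [-5.3709 -6.5068 14.371 ] 0.011306283777188413 33.513527512550354
[-1.19557744  1.60949533 -0.38655518]
```

>>> play_rows([
  {"x": 0, "y": 0, "z": 0, "ax": 0.021, "ay": -0.001, "az": -0.045, "jaw": 0.8},
  {"x": 0, "y": 0, "z": 0, "ax": 0, "ay": 0, "az": 0, "jaw": 0.8},
  {"x": 0, "y": 0, "z": 0, "ax": 0, "ay": 0, "az": 0, "jaw": 0.8},
])

```text
time: 15.18
tcp_pos: [0.5722, 0.0954, 0.0971]
tcp_rot: [[0.102, 0.902, 0.42], [0.995, -0.101, -0.025], [0.02, 0.42, -0.907]]
force: [-10.5, -6.8, 10.3]
opening: 0.0116
finger_force: 47.9
```

```bash
python3 rel.py
```

```text
15.175 q [ 0.2255 -0.0464 -0.61    0.5882 -0.1185  1.8774] 
TCP in nest mm [-0.5874 64.9493 41.1877]
[[ 0.0461  0.9989 -0.0019]
 [ 0.9989 -0.0461  0.0005]
 [ 0.0004 -0.0019 -1.    ]] tool y yaw in nest -2.64202105679715 force [-4.8279 -7.401  13.5908] 0.011597020753440056 47.93324669706635
```

>>> play_rows([
  {"x": 0, "y": 0, "z": 0, "ax": -0.021, "ay": 0.001, "az": 0.045, "jaw": 2},
  {"x": 0, "y": 0, "z": 0, "ax": 0, "ay": 0, "az": 0, "jaw": 3.5},
  {"x": 0, "y": 0, "z": 0, "ax": 0, "ay": 0, "az": 0, "jaw": 4.5},
  {"x": 0, "y": 0, "z": 0, "ax": 0, "ay": 0, "az": 0, "jaw": 4.5},
  {"x": -0.67, "y": 0.04, "z": 1.45, "ax": 0, "ay": 0, "az": 0, "jaw": 4.5},
  {"x": -1.3, "y": 0.1, "z": 2.9, "ax": 0, "ay": 0, "az": 0, "jaw": 4.5},
  {"x": -1.4, "y": 0.06, "z": 2.9, "ax": 0, "ay": 0, "az": 0, "jaw": 4.5},
  {"x": 0, "y": 0, "z": 0, "ax": 0, "ay": 0, "az": 0, "jaw": 4.5},
])

```text
time: 16.18
tcp_pos: [0.5408, 0.0992, 0.1742]
tcp_rot: [[0.057, 0.902, 0.427], [0.998, -0.054, -0.02], [0.005, 0.428, -0.904]]
force: [0.3, -0.5, -1.3]
opening: 0.0451
finger_force: 0.0
```

>>> play_rows([
  {"x": -0.08, "y": -1.31, "z": 0, "ax": -0.056, "ay": 0.0034, "az": 0.12, "jaw": 4.5},
  {"x": -0.08, "y": -1.31, "z": 0, "ax": -0.056, "ay": 0.0034, "az": 0.12, "jaw": 4.5},
  {"x": -0.08, "y": -1.31, "z": 0, "ax": -0.056, "ay": 0.0034, "az": 0.12, "jaw": 4.5},
  {"x": -0.08, "y": -1.31, "z": 0, "ax": -0.056, "ay": 0.0034, "az": 0.12, "jaw": 4.5},
  {"x": -0.08, "y": -1.31, "z": 0, "ax": -0.056, "ay": 0.0034, "az": 0.12, "jaw": 4.5},
  {"x": -0.08, "y": -1.31, "z": 0, "ax": -0.056, "ay": 0.0034, "az": 0.12, "jaw": 4.5},
  {"x": -0.08, "y": -1.31, "z": 0, "ax": -0.056, "ay": 0.0034, "az": 0.12, "jaw": 4.5},
  {"x": -0.08, "y": -1.31, "z": 0, "ax": -0.056, "ay": 0.0034, "az": 0.12, "jaw": 4.5},
  {"x": -0.08, "y": -1.31, "z": 0, "ax": -0.056, "ay": 0.0034, "az": 0.12, "jaw": 4.5},
  {"x": -0.08, "y": -1.31, "z": 0, "ax": -0.056, "ay": 0.0034, "az": 0.12, "jaw": 4.5},
  {"x": 0, "y": 0, "z": 0, "ax": 0, "ay": 0, "az": 0, "jaw": 4.5},
  {"x": 0, "y": 0, "z": 0, "ax": 0, "ay": 0, "az": 0, "jaw": 4.5},
])

```text
time: 17.68
tcp_pos: [0.5318, -0.0321, 0.1696]
tcp_rot: [[-0.864, 0.28, 0.419], [0.298, 0.954, -0.025], [-0.407, 0.103, -0.908]]
force: [-0.0, -0.0, -1.1]
opening: 0.0451
finger_force: 0.0
```

```bash
python3 rel.py;python3 - <<'E'
from rig import state,capture
import cv2,numpy as np,pickle
from h import *
s=state();c=wristcam(capture("wrist"),s);sc=capture("scene");pickle.dump((c,s,sc),open("w6.pkl","wb"))
o=np.zeros((600,800,3),np.uint8)
b=cv2.resize(sc["pixels"][145:240,195:310,::-1],None,fx=3.3,fy=3.3,interpolation=2)
a=cv2.resize(c["pixels"][:,:,::-1],(420,315));o[:315,:420]=a;o[:b.shape[0],420:420+b.shape[1]]=b
cv2.imwrite("pics/crop5.png",o)
E
```

```text
17.675 q [-0.0603 -0.1937 -0.5718  0.7597 -0.0001  0.2475] 
TCP in nest mm [  0.4369 -64.7886 120.7207]
[[-0.9695  0.245  -0.0034]
 [ 0.245   0.9695 -0.0001]
 [ 0.0032 -0.0009 -1.    ]] tool y yaw in nest 75.82089386666321 force [-0.509  -0.0497 -1.0024] 0.04512148830059726 0.0
```

View pics/crop5.png

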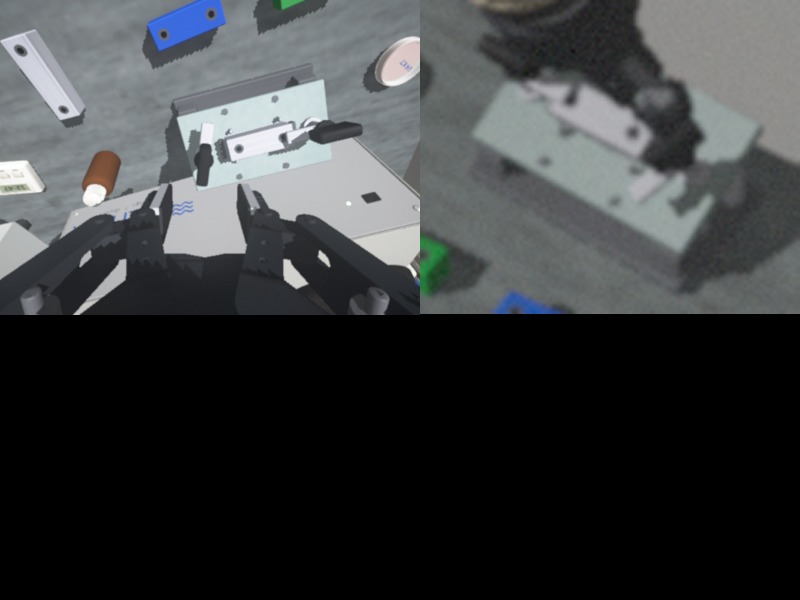

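The left toe now lies over the bar's end, and the right wing at (204,165) is still open between the fingers' line. Descending on the right knob.

>>> play_rows([
  {"x": 0.85, "y": -0.09, "z": -1.9, "ax": 0, "ay": 0, "az": 0, "jaw": 4.5},
  {"x": 0.85, "y": -0.09, "z": -1.9, "ax": 0, "ay": 0, "az": 0, "jaw": 4.5},
  {"x": 0.85, "y": -0.08, "z": -1.9, "ax": 0, "ay": 0, "az": 0, "jaw": 4.5},
  {"x": 0.5, "y": -0.04, "z": -1.1, "ax": 0, "ay": 0, "az": 0, "jaw": 4.5},
  {"x": 0.25, "y": -0.02, "z": -0.6, "ax": 0, "ay": 0, "az": 0, "jaw": 4.5},
  {"x": 0, "y": 0, "z": 0, "ax": 0, "ay": 0, "az": 0, "jaw": 4.5},
  {"x": 0, "y": 0, "z": 0, "ax": 0, "ay": 0, "az": 0, "jaw": 4.5},
])

```text
time: 18.65
tcp_pos: [0.5652, -0.0355, 0.0967]
tcp_rot: [[-0.864, 0.278, 0.42], [0.295, 0.955, -0.026], [-0.408, 0.102, -0.907]]
force: [-0.5, 0.6, -0.2]
opening: 0.0453
finger_force: 0.0
```

```bash
python3 rel.py
```

```text
18.65 q [-0.0633 -0.0838 -0.6475  0.5726  0.0011  0.2425] 
TCP in nest mm [  0.0225 -66.1482  40.4488]
[[-0.9701  0.2427 -0.0019]
 [ 0.2427  0.9701 -0.0002]
 [ 0.0018 -0.0007 -1.    ]] tool y yaw in nest 75.95160872264523 force [-0.5502  0.582   0.0359] 0.04526251709155218 0.0
```

>>> play_rows([
  {"x": 0, "y": 0, "z": 0, "ax": 0, "ay": 0, "az": 0, "jaw": 3},
  {"x": 0, "y": 0, "z": 0, "ax": 0, "ay": 0, "az": 0, "jaw": 2},
  {"x": 0, "y": 0, "z": 0, "ax": 0, "ay": 0, "az": 0, "jaw": 1.3},
  {"x": 0, "y": 0, "z": 0, "ax": 0, "ay": 0, "az": 0, "jaw": 0.8},
  {"x": 0, "y": 0, "z": 0, "ax": 0, "ay": 0, "az": 0, "jaw": 0.8},
  {"x": 0, "y": 0, "z": 0, "ax": 0, "ay": 0, "az": 0, "jaw": 0.8},
], newtons=30)

```text
time: 19.4
tcp_pos: [0.565, -0.035, 0.0963]
tcp_rot: [[-0.864, 0.278, 0.42], [0.295, 0.955, -0.024], [-0.408, 0.103, -0.907]]
force: [-3.1, 3.7, 5.9]
opening: 0.0115
finger_force: 33.2
```

```bash
python3 rel.py
```

```text
19.4 q [-0.063  -0.0835 -0.6479  0.5725  0.002   0.2424] 
TCP in nest mm [ -0.3264 -65.7019  40.209 ]
[[-0.9702  0.2424 -0.0025]
 [ 0.2424  0.9702  0.0009]
 [ 0.0026  0.0003 -1.    ]] tool y yaw in nest 75.97257793972007 force [-0.4644  3.5266  6.7528] 0.011497730429438751 33.18763017654419
```

Gripped. I'll turn it about 78° clockwise.

>>> play_rows([
  {"x": 0, "y": 0, "z": 0, "ax": 0.057, "ay": -0.0034, "az": -0.122, "jaw": 0.8},
  {"x": 0, "y": 0, "z": 0, "ax": 0.057, "ay": -0.0034, "az": -0.122, "jaw": 0.8},
  {"x": 0, "y": 0, "z": 0, "ax": 0.057, "ay": -0.0034, "az": -0.122, "jaw": 0.8},
  {"x": 0, "y": 0, "z": 0, "ax": 0.057, "ay": -0.0034, "az": -0.122, "jaw": 0.8},
  {"x": 0, "y": 0, "z": 0, "ax": 0.057, "ay": -0.0034, "az": -0.122, "jaw": 0.8},
  {"x": 0, "y": 0, "z": 0, "ax": 0.057, "ay": -0.0034, "az": -0.122, "jaw": 0.8},
  {"x": 0, "y": 0, "z": 0, "ax": 0.057, "ay": -0.0034, "az": -0.122, "jaw": 0.8},
  {"x": 0, "y": 0, "z": 0, "ax": 0.057, "ay": -0.0034, "az": -0.122, "jaw": 0.8},
  {"x": 0, "y": 0, "z": 0, "ax": 0.057, "ay": -0.0034, "az": -0.122, "jaw": 0.8},
  {"x": 0, "y": 0, "z": 0, "ax": 0.03, "ay": -0.002, "az": -0.065, "jaw": 0.8},
  {"x": 0, "y": 0, "z": 0, "ax": 0.02, "ay": -0.001, "az": -0.045, "jaw": 0.8},
  {"x": 0, "y": 0, "z": 0, "ax": 0, "ay": 0, "az": 0, "jaw": 0.8},
  {"x": 0, "y": 0, "z": 0, "ax": 0, "ay": 0, "az": 0, "jaw": 0.8},
])

```text
time: 21.02
tcp_pos: [0.5651, -0.0351, 0.0964]
tcp_rot: [[0.064, 0.904, 0.423], [0.998, -0.061, -0.021], [0.006, 0.423, -0.906]]
force: [-3.3, 4.0, 5.7]
opening: 0.0114
finger_force: 32.8
```

```bash
python3 rel.py
```

```text
21.025 q [-0.0652 -0.0852 -0.6506  0.5685  0.0061  1.5724] 
TCP in nest mm [ -0.1545 -65.7356  40.212 ]
[[ 0.006   1.      0.0006]
 [ 1.     -0.006   0.004 ]
 [ 0.004   0.0006 -1.    ]] tool y yaw in nest -0.3423509180896804 force [-0.7921  3.7605  6.6463] 0.011383200451670784 32.831295132637024
```

>>> play_rows([
  {"x": 0, "y": 0, "z": 0, "ax": 0.021, "ay": -0.001, "az": -0.045, "jaw": 0.8},
  {"x": 0, "y": 0, "z": 0, "ax": 0, "ay": 0, "az": 0, "jaw": 0.8},
  {"x": 0, "y": 0, "z": 0, "ax": 0, "ay": 0, "az": 0, "jaw": 0.8},
])

```text
time: 21.4
tcp_pos: [0.5651, -0.0354, 0.0965]
tcp_rot: [[0.109, 0.9, 0.423], [0.994, -0.109, -0.022], [0.026, 0.422, -0.906]]
force: [-4.2, 1.8, 5.5]
opening: 0.0115
finger_force: 51.6
```

```bash
python3 rel.py
```

```text
21.4 q [-0.0653 -0.0853 -0.6505  0.5688  0.0052  1.6212] 
TCP in nest mm [ -0.1332 -66.0767  40.2954]
[[ 0.0549  0.9985  0.0005]
 [ 0.9985 -0.0549  0.0031]
 [ 0.0031  0.0004 -1.    ]] tool y yaw in nest -3.1498789456862193 force [-1.5823  1.514   6.7685] 0.011461553263945563 51.572198630310595
```

The pad force rose from 33 to 52 N, so the right clamp is at its stop, as the left one was. Releasing and retreating.

>>> play_rows([
  {"x": 0, "y": 0, "z": 0, "ax": -0.021, "ay": 0.001, "az": 0.045, "jaw": 2},
  {"x": 0, "y": 0, "z": 0, "ax": 0, "ay": 0, "az": 0, "jaw": 3.5},
  {"x": 0, "y": 0, "z": 0, "ax": 0, "ay": 0, "az": 0, "jaw": 4.5},
  {"x": 0, "y": 0, "z": 0, "ax": 0, "ay": 0, "az": 0, "jaw": 4.5},
  {"x": -0.67, "y": 0.04, "z": 1.45, "ax": 0, "ay": 0, "az": 0, "jaw": 4.5},
  {"x": -1.3, "y": 0.1, "z": 2.9, "ax": 0, "ay": 0, "az": 0, "jaw": 4.5},
  {"x": -1.8, "y": 0.1, "z": 3.9, "ax": 0, "ay": 0, "az": 0, "jaw": 4.5},
  {"x": -3, "y": 3, "z": 3, "ax": 0, "ay": 0, "az": 0, "jaw": 4.5},
  {"x": -5, "y": 3, "z": 0, "ax": 0, "ay": 0, "az": 0, "jaw": 4.5},
  {"x": -5, "y": 0, "z": 0, "ax": 0, "ay": 0, "az": 0, "jaw": 4.5},
  {"x": -5, "y": 0, "z": 0, "ax": 0, "ay": 0, "az": 0, "jaw": 4.5},
  {"x": 0, "y": 0, "z": 0, "ax": 0, "ay": 0, "az": 0, "jaw": 4.5},
  {"x": 0, "y": 0, "z": 0, "ax": 0, "ay": 0, "az": 0, "jaw": 4.5},
])

```text
time: 23.02
tcp_pos: [0.3475, 0.0269, 0.2097]
tcp_rot: [[0.066, 0.903, 0.425], [0.998, -0.062, -0.022], [0.007, 0.425, -0.905]]
force: [-0.7, -1.0, 0.5]
opening: 0.0449
finger_force: 0.0
```

I've used all 10 picture views, so I'll check the wings' directions numerically.

Run:
```python
from rig import capture
from fit import *
N=nestR(-.0603);n0=np.array([.5862,.0295,.06]);c=capture("top");px=c["pixels"].astype(int)
def v(l):
    u_=np.round(proj(c,n0+N@np.array(l))).astype(int);return int(px[u_[1]-1:u_[1]+2,u_[0]-1:u_[0]+2].mean())
for k in(.066,-.066):
    print("knob",k,"along y",[v((0,k+d,.06)) for d in(-.016,-.008,0,.008,.016)],"along x",[v((d,k,.06)) for d in(-.016,-.01,0,.01,.016)])
print("bar/toe row y",[v((0,y,.028)) for y in(-.033,-.02,-.01,0,.01,.02,.033)])
```

```text
knob 0.066 along y [46, 49, 54, 57, 57] along x [171, 142, 54, 62, 130]
knob -0.066 along y [61, 51, 53, 47, 70] along x [170, 156, 53, 27, 60]
bar/toe row y [190, 162, 198, 200, 202, 164, 149]
```

Both wings now lie along y, so the clamps are closed. Handing in.

```bash
python3 -c "
from rig import close_job;print(close_job())"
```

```text
the job is handed in; nothing more can be done
None
```

I seated the 74 mm bar in the nest and let it go, turned the left and then the right clamp to their end stops, and handed the job in at about 23 s; the hand-in call did not return a verdict.

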